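# Clip the relay module onto the controller's rail

### The job

Fit the white relay module onto the controller plate's steel rail, about midway between the grey end stops: tip it foot end up, hook its fixed lip under the flange on the robot's side until it is home against the edge, then rock it down until the orange sprung foot clicks under the far flange and it sits level, and let go. Go gently, never bearing on the rail with more than 25 N, and leave the jar, glass jug and cork block where they are.

Things in the scene. Friction and masses are not known exactly. Their poses are not given: they have to be found in the camera images.
- panel: Grey steel plate 138 x 240 x 8 mm fixed on the bench; origin on its underside, x across it (-58 to +80 mm) away from the robot, y along it, z up. Grey wiring duct, 32 mm high over the bench, along its far edge (x +53 to +77 mm). A steel top-hat rail lies along its y, near x = 0. Grey end stops, 10 mm wide, 18 mm high, stand on the rail at y = -75 and +75 mm.
- rail_nominal (a point): Point on the panel, 23 mm above its origin, level with the rail's top; axes as the panel's. Rail 210 mm long, 35 mm wide over two 2.3 mm thick flanges, each overhanging its walls 6.5 mm with 12.7 mm of air below. Its mid-line is nominally here, but its holes are slotted: it really lies up to 7 mm off to +x or -x. No reading shows this; feel for its edge.
- module_grip (a point): Centre of the relay module's white housing, 60 (x) x 36 (y) x 48 (z) mm, flat sides to grip (36 mm) in the upper half; about 0.16 kg. x from lip to foot, y along the rail once fitted, z up. 25.5 mm above the housing's underside (which comes to rest on the rail's top), 22.5 below its top (a blue middle part is 5.5 higher), 36 mm above the bench as it stands on its legs.
- lip_tip (a point): Top edge of the rigid lip's tip, (-14.5, 0, -30.7) mm from module_grip; module's axes. The lip points to +x from a leg (inner face x = -18 mm); lip 5.2 to 7.8 mm below the underside, so the pocket for the near flange is 5.2 mm high, 3.5 mm deep. Hook it with the foot end tipped up 17 to 25 degrees: with less, the foot strikes the far flange; with more, the lip strikes the rail's wall.
- foot_nose (a point): Tip of the orange sprung foot at the module's +x end, (14, 0, -30) mm from module_grip when out; module's axes. Below the tip the nose is a ramp, 30 degrees from upright, reaching 10 mm below the underside at 17 mm from the module's middle: pressed down on the flange it pushes the foot outwards, until it snaps back beneath.
- foot (a joint): Travel of the sprung foot along the module's +x, m: 0 = fully out (latched under the flange, or free), up to 0.005 = pushed back. Its spring pushes with 1.2 N at 0 and 0.6 N more per mm; on the ramp, some 3 to 6 N down (damped, so slowly) at the foot click it over the flange, at about 4 degrees before level.
- blue_jar: Blue-lidded jar, 48 mm across, 63 mm high; origin at the centre of its underside. Bystander.
- glass_jug: Small clear glass jug with a blue handle, 42 x 54 mm, 74 mm high; origin at its underside. Fragile bystander.
- cork: Cork block, 45 x 60 x 35 mm; origin at the centre of its underside. Bystander.

How it is judged:
On the way:
1. the module, tipped foot end up, has its lip hooked under the near flange and touches the rail, before the foot goes down (angle between module_grip's own z axis and vertical above 0.1 rad and z of foot_nose in the frame of panel above 0.023 m and z of lip_tip in the frame of panel below 0.0209 m and x of lip_tip in the frame of panel between -0.021 and -0.003 m and contact force between module and panel above 0.3 N), for 0.1 s.
At the end, for the whole second after the job is handed in: Module level on the rail: grip point 47 to 50.2 mm over the panel's underside, tilt under 0.04 rad, square within 0.06 rad, lip tip on the robot's side 5 to 23 mm from the panel's mid-line, within 20 mm of midway between the stops, foot out (under 1.5 mm pushed back), at rest, let go (z of module_grip in the frame of panel between 0.047 and 0.0502 m and angle between module_grip's own z axis and vertical below 0.04 rad and angle between the x axis of module_grip and the x axis of panel, either way round below 0.06 rad and x of lip_tip in the frame of panel between -0.023 and -0.005 m and y of module_grip in the frame of panel between -0.02 and 0.02 m and value of joint foot below 0.0015 m and linear speed of module below 0.02 m/s); the robot touches nothing.
It fails at once if the module bears on the rail or plate with more than 25 N (contact force between module and panel above 25 N).
It fails at once if the blue jar is moved more than 15 mm (distance of blue_jar from where it was at the start of the episode above 0.015 m).
It fails at once if the glass jug is moved more than 15 mm (distance of glass_jug from where it was at the start of the episode above 0.015 m).
It fails at once if the cork block is moved more than 15 mm (distance of cork from where it was at the start of the episode above 0.015 m).
It also fails if it takes over 51 s, if anything falls off the work surface, if the arm or the gripper's body presses on something with over 40 N, if the wrist force passes 120 N, or if a joint passes its speed limit or range.

### The arm

A 7-joint arm with a two-finger parallel gripper is mounted at the origin on a cart in front of the work surface, level with it; the furniture and walls round the work are solid. World frame = base frame: x ahead of the robot, y to its left, z up, the work surface at z = 0. Lengths are in m, angles in rad, forces in N, time in s.
With the tool pointing down it reaches from about 0.425 to 0.925 m from the base axis. Payload 6.8 kg.
Tool frame: the origin (TCP) lies at the very end of the fingers, on their centre line; the grasp point (between the pads) lies 19 mm behind it; y points along the fingers, x is the direction in which the jaws open and shut, and the axes are right-handed (so a half turn about y gives the same grasp; the last joint's range is limited). The gripper opens to 85 mm and grips with 20 to 120 N. Pads are 22 mm wide; open, the fingers measure 114 mm over their backs; the gripper's body (76 mm by 85 mm) begins 54 mm behind the grasp point. The pads swing forward as they close: fully open they stand 13 mm farther back than shut.
Start: joints at [-1.409, 0.477, 0.022, 1.555, -0.011, 1.109, -0.083], TCP at [0.18, 0.651, 0.231] pointing down, gripper open.
Joint ranges: [-2.96, 2.96], [-0.34, 2.1], [-1.41, 1.46], [0.24, 2.44], [-1.37, 4.51], [0.17, 1.92], [-2.96, 2.96]. Speed limits (rad/s): [2.39, 2.39, 3.14, 3.14, 3.14, 3.14, 3.14].

### API

Orientations are given as a rotation vector (axis times angle).
In Python, from bench import r, imaging gives the robot as it stands.
- The arm moves only by the shell command python3 -m jog 'ROWS' [FORCE]. ROWS is text: rows parted by semicolons, each of 7 numbers parted by spaces: the turn, a rotation vector about the tool's x, y, z in degrees, then the shift along the tool's x, y, z in mm, then the opening, from 0 (shut) to 1 (fully open). A call has exactly 5 rows; each row shifts and turns the commanded pose from where the row before left it, along the tool's axes as they then stand; what a row does not reach is not made up. A row lasts 1/12 s, in which the tool goes at most 41.7 mm and 7.16 degrees, less where a joint would pass 70% of its speed; a pose out of reach is approached as far as the arm can. A call with a gripper value outside its range is refused whole. The fingers move at their own pace and stop on an object; FORCE is the grip in N (left out, the last holds). Time passes only in rows, so rows that do not move let the fingers close, or fill a call up. It gives the time, the measured TCP pose, the force and the opening at its end, in the units of the state.
- r.get_obs(): the state, without advancing time (a new reading comes with each control period).
- imaging.grab_frame(name): name is "scene" or "top" or "wrist"; returns a dict with "color" (420x560x3 uint8, red, green, blue), "z_map" (420x560 float32, m along the optical axis (not along the pixel's ray), 0 where there is no reading), "fx", "fy", "cx", "cy" (pixels), "k1" (the pictures are not rectified: a ray, as slopes to the right and down, at radius r is drawn at 1 + k1 r^2 times it, then the intrinsics apply), "world_to_cam" (4x4, takes a point from world to camera coordinates); the wrist camera has in their place "hand_eye" (4x4, takes a point from camera to tool coordinates, whose origin is the TCP and whose axes are the tool frame's). Camera axes: x right, y up, looking along -z (the intrinsics and any distortion apply to the point x, -y, -z); pixel columns grow to the right and rows downward; lengths in m; the calibration is good to about 2 mm. A picture is of the moment at which its call begins: read the wrist's pose just before it.
- r.hand_in(): hands the job in, once; it reports no verdict.
The state is a dict: "clock": time; "joints": joint angles; "qvel": joint speeds; "tau": joint torques, N m; "tcp_pos": TCP position; "orientation": TCP orientation; "contact_force": force on the tool from outside, world axes, zero at the start; "moment": the same for the moment, N m; "grip_width": finger opening in m.
Only numpy, scipy, OpenCV 4.12 (cv2) and the standard library are available. Lean on these libraries where they do the work, as an engineer would, in place of code of your own. Each camera call takes 0.05 s, during which the arm holds its last target.

## Working session

There is one attempt and no reset: what is moved stays moved. The work goes in short steps, Python scripts to look and compute and a shell command to move; the robot and the scene stay as the last step left them, time stands still between calls to the robot, and variables do not carry over. Pictures are saved under pics/ and viewed, and the job is handed in when it is done.

```bash
ls; mkdir -p pics; python3 - <<'E'
from bench import r, imaging
import cv2
print(r.get_obs())
for n in ["scene","top","wrist"]:
    f=imaging.grab_frame(n)
    cv2.imwrite(f"pics/{n}0.png",f["color"][:,:,::-1])
    print(n,{k:v for k,v in f.items() if k not in("color","z_map")})
E
```

```text
pics
{'clock': 0.0, 'joints': array([-1.40913809,  0.47778372,  0.0223352 ,  1.55644758, -0.01145677,
        1.10931905, -0.08310604]), 'qvel': array([-1.41604453e-03, -1.70519984e-03, -1.60790519e-03, -4.13251915e-04,
       -9.52358872e-04, -1.12544907e-03,  2.18712960e-05]), 'tau': array([-3.84538034e-04, -5.96440673e+01,  1.60731889e+00, -2.81200522e+01,
        1.23940801e-02,  9.39641468e-03,  6.59573004e-06]), 'tcp_pos': array([0.17975193, 0.65000849, 0.23033827]), 'orientation': array([-1.32607443, -1.00730911,  1.00954904]), 'contact_force': array([-0.44592993, -0.2058871 , -0.45891363]), 'moment': array([ 0.00421217,  0.00313012, -0.06293092]), 'grip_width': 0.08492475791070783}
scene {'fx': 491.6935697273166, 'fy': 491.6935697273166, 'cx': 276.2850980391728, 'cy': 213.15150565632754, 'k1': -0.07639231028969196, 'world_to_cam': array([[ 0.83473896, -0.55004153,  0.02579097, -0.28632976],
       [ 0.27730554,  0.4603784 ,  0.8432991 , -0.28481636],
       [-0.47572314, -0.69678263,  0.53682535, -0.51391918],
       [ 0.        ,  0.        ,  0.        ,  1.        ]])}
top
[... 184 characters left out ...]
.03400555,  0.23313352],
       [ 0.99098377,  0.01744351,  0.13284161, -0.49782469],
       [-0.13334667,  0.03196775,  0.99055375, -0.9099663 ],
       [ 0.        ,  0.        ,  0.        ,  1.        ]])}
wrist {'fx': 332.9504521178476, 'fy': 332.9504521178476, 'cx': 279.3323215623276, 'cy': 212.70786366495338, 'k1': -0.029760304461341175, 'hand_eye': array([[ 9.99999757e-01,  6.64229256e-04,  2.09995473e-04,
        -1.97874613e-04],
       [-3.52202336e-06,  3.06259893e-01, -9.51947939e-01,
        -1.42778062e-01],
       [-6.96624862e-04,  9.51947707e-01,  3.06259821e-01,
         7.65036132e-02],
       [ 0.00000000e+00,  0.00000000e+00,  0.00000000e+00,
         1.00000000e+00]])}
```

View pics/scene0.png

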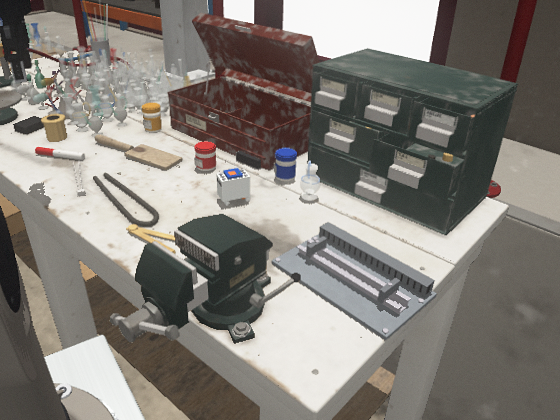

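View pics/top0.png

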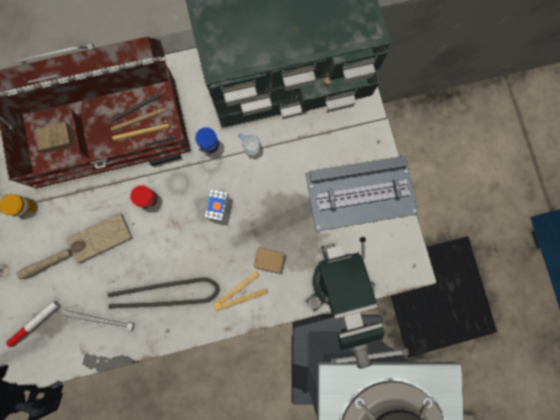

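View pics/wrist0.png

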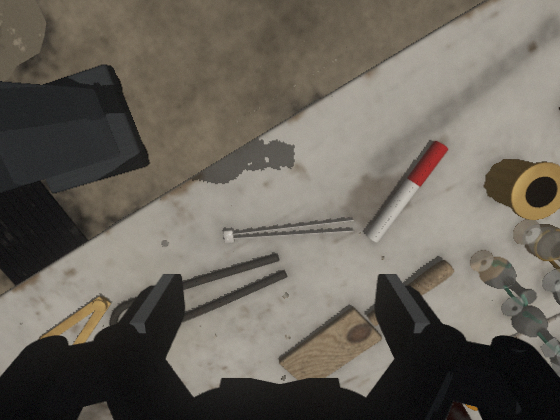

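The top view shows the module at about (216,205), panel (360,192), jar (207,138), jug (250,146), cork (269,260) and the vise (345,280).

```bash
cat > h.py <<'E'
import numpy as np, cv2
from scipy.spatial.transform import Rotation as R
from bench import r, imaging
def T_cam2world(f,obs=None):
    if "world_to_cam" in f: return np.linalg.inv(f["world_to_cam"])
    T=np.eye(4);T[:3,:3]=R.from_rotvec(obs["orientation"]).as_matrix();T[:3,3]=obs["tcp_pos"]
    return T@f["hand_eye"]
def rays(f,uv):
    uv=np.asarray(uv,float).reshape(-1,2)
    d=np.stack([(uv[:,0]-f["cx"])/f["fx"],(uv[:,1]-f["cy"])/f["fy"]],1)
    s=d.copy()
    for _ in range(20): s=d/(1+f["k1"]*(s**2).sum(1,keepdims=True))
    return np.stack([s[:,0],-s[:,1],-np.ones(len(s))],1)
def onplane(f,uv,z,obs=None):
    T=T_cam2world(f,obs);d=rays(f,uv)@T[:3,:3].T;o=T[:3,3]
    t=(z-o[2])/d[:,2];return o+t[:,None]*d
def cloud(f,obs=None):
    H,W=f["z_map"].shape
    vv,uu=np.mgrid[:H,:W];d=rays(f,np.stack([uu.ravel(),vv.ravel()],1))*f["z_map"].reshape(-1,1)
    T=T_cam2world(f,obs);P=d@T[:3,:3].T+T[:3,3];P[f["z_map"].ravel()==0]=np.nan
    return P.reshape(H,W,3)
def proj(f,P,obs=None):
    T=np.linalg.inv(T_cam2world(f,obs));p=np.atleast_2d(P)@T[:3,:3].T+T[:3,3]
    s=np.stack([p[:,0]/-p[:,2],-p[:,1]/-p[:,2]],1);s=s*(1+f["k1"]*(s**2).sum(1,keepdims=True))
    return s*[f["fx"],f["fy"]]+[f["cx"],f["cy"]]
def save(f,name,box=None,k=1):
    im=f["color"][:,:,::-1]
    if box: im=im[box[1]:box[3],box[0]:box[2]]
    cv2.imwrite("pics/"+name,cv2.resize(im,None,fx=k,fy=k,interpolation=cv2.INTER_CUBIC))
E
python3 - <<'E'
from h import *
f=imaging.grab_frame("top");save(f,"topA.png",(180,110,440,310),3)
P=cloud(f)
for n,uv in dict(mod=(216,205),panel=(360,215),jar=(207,138),jug=(250,146),cork=(269,260),vise=(345,280),vise2=(335,252),bench=(300,150),handle=(362,240),cab=(300,100)).items(): print(n,P[uv[1],uv[0]].round(4))
g=imaging.grab_frame("scene");save(g,"sceneA.png",(200,130,450,340),3)
E
```

```text
mod [0.4895 0.388  0.0645]
panel [0.4806 0.0674 0.0022]
jar [0.6367 0.4131 0.0612]
jug [0.6226 0.3196 0.0551]
cork [0.3755 0.2736 0.0314]
vise [0.3384 0.1263 0.1366]
vise2 [0.3932 0.1381 0.0872]
bench [ 0.6316  0.206  -0.002 ]
handle [0.4207 0.074  0.0515]
cab [0.7051 0.215  0.1196]
```

View pics/topA.png

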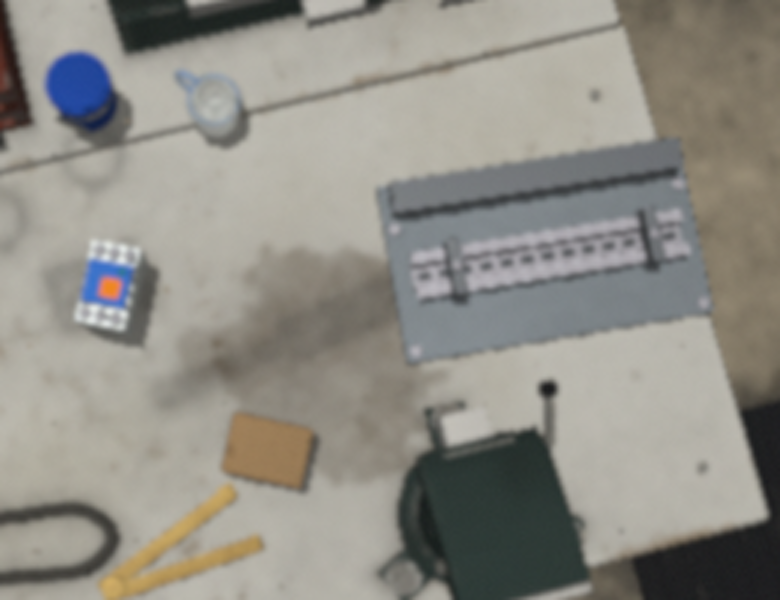

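View pics/sceneA.png

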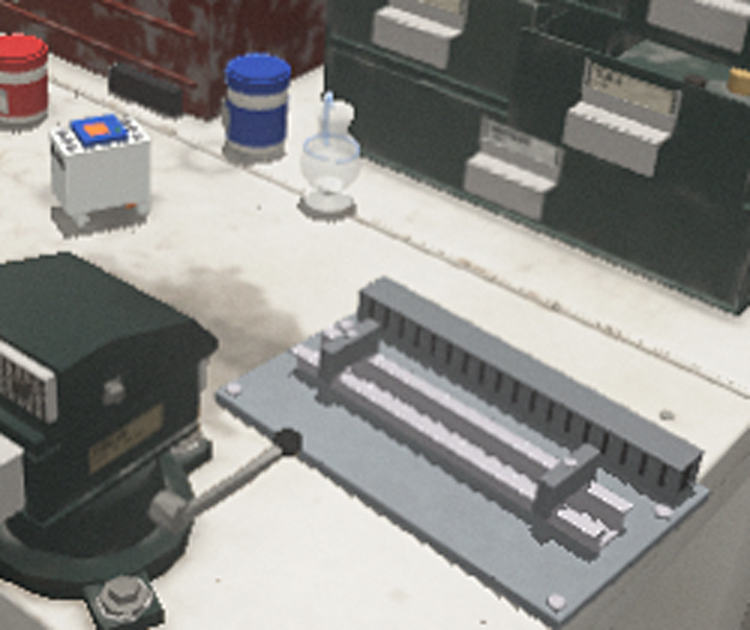

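```bash
python3 - <<'E'
from h import *
g=imaging.grab_frame("scene");save(g,"sceneB.png",(205,160,265,215),10)
f=imaging.grab_frame("top")
hsv=cv2.cvtColor(f["color"],cv2.COLOR_RGB2HSV)
# module: cloud points with z>0.045
P=cloud(f)
def rect(mask,name,z):
    c,_=cv2.findContours(mask.astype(np.uint8),cv2.RETR_EXTERNAL,cv2.CHAIN_APPROX_NONE)
    c=max(c,key=cv2.contourArea);b=cv2.boxPoints(cv2.minAreaRect(c))
    W=onplane(f,b,z);e1=W[1]-W[0];e2=W[2]-W[1]
    print(name,b.round(1).tolist(),'\n c',W.mean(0).round(4),'L',np.linalg.norm(e1).round(4),np.degrees(np.arctan2(e1[1],e1[0])).round(1),np.linalg.norm(e2).round(4),np.degrees(np.arctan2(e2[1],e2[0])).round(1))
m=np.zeros(hsv.shape[:2],bool);m[180:230,195:240]=1
white=(hsv[...,2]>150)
rect(m&(P[...,2]>0.045),"mod z",0.0585)
m2=m&(hsv[...,1]>120)
rect(m2,"blue",0.064)
g2=np.zeros_like(m);g2[140:240,295:425]=1
rect(g2&(hsv[...,0]>95)&(hsv[...,0]<125)&(hsv[...,1]>25),"panel",0.008)
m3=np.zeros_like(m);m3[120:165,230:265]=1
rect(np.zeros_like(m)|((P[...,2]>0.02)&m3),"jug",0.05)
E
```

```text
mod z [[204.1999969482422, 217.1999969482422], [209.6999969482422, 189.5], [226.8000030517578, 193.0], [221.3000030517578, 220.6999969482422]] 
 c [0.4902 0.3899 0.0585] L 0.0607 -9.1 0.0375 -100.4
blue [[207.1999969482422, 209.0], [209.6999969482422, 196.5], [223.5, 199.3000030517578], [221.0, 211.8000030517578]] 
 c [0.4914 0.3895 0.064 ] L 0.0272 -9.1 0.0301 -100.4Traceback (most recent call last):
  File "<stdin>", line 18, in <module>
  File "<stdin>", line 9, in rect
ValueError: max() iterable argument is empty
```

View pics/sceneB.png

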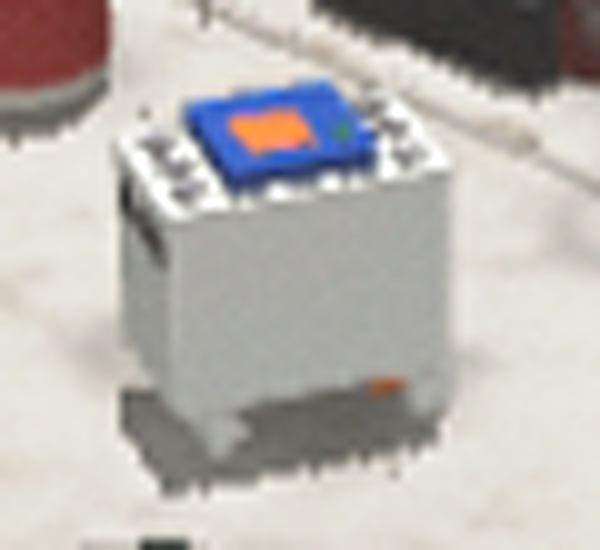

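Orange foot is on the far (+x) side at crop (385,385); the module's x axis points about −9.5° in world.

```bash
python3 - <<'E'
from h import *
f=imaging.grab_frame("top")
c=lambda L:[(180+u/3,110+v/3) for u,v in L]
W=onplane(f,c([(376,187),(410,363),(712,311),(703,262)]),0.008)
print(W.round(4));d=W[2]-W[1];print("near edge",np.linalg.norm(d),np.degrees(np.arctan2(d[1],d[0])))
d=W[1]-W[0];print("left edge",np.degrees(np.arctan2(d[1],d[0])))
W=onplane(f,c([(393,184),(681,139)]),0.032);print(W)
d=W[1]-W[0];print("duct",np.linalg.norm(d),np.degrees(np.arctan2(d[1],d[0])))
# stops top at z~.008+? 
W=onplane(f,c([(455,266),(651,238)]),0.041);d=W[1]-W[0];print("stops",W,np.linalg.norm(d),np.degrees(np.arctan2(d[1],d[0])))
P=cloud(f)
for n,(a,b,x,y) in dict(vise=(310,235,385,330)).items():
    Q=P[b:y,a:x].reshape(-1,3);Q=Q[Q[:,2]>0.04];print(n,np.nanmin(Q,0),np.nanmax(Q,0))
h=np.zeros((420,560));
Q=P[235:250,355:370].reshape(-1,3);print(Q[Q[:,2]>.02].mean(0), Q[:,2].max())
o=r.get_obs();print(R.from_rotvec(o["orientation"]).as_matrix().round(3))
E
```

```text
[[ 0.5764  0.194   0.008 ]
 [ 0.442   0.1675  0.008 ]
 [ 0.4852 -0.0639  0.008 ]
 [ 0.523  -0.058   0.008 ]]
near edge 0.23535927187543906 -79.4104304069705
left edge -168.84682781400738
[[ 0.57372077  0.18318692  0.032     ]
 [ 0.61314834 -0.03551497  0.032     ]]
duct 0.22222747030133563 -79.78048750261583
stops [[ 0.51125224  0.13810777  0.041     ]
 [ 0.53493156 -0.00797241  0.041     ]] 0.14798692347262218 -80.79254986522301
vise [0.23339746 0.05491015 0.04014835] [0.4296612  0.17569851 0.14869606]
[0.41646171 0.07293639 0.04781331] nan
[[ 0.267 -0.    -0.964]
 [ 0.964 -0.     0.267]
 [-0.    -1.     0.   ]]
```

```bash
cat >> h.py <<'E'
def Rt(yaw,tilt=0):
    # tool orientation with tool x = module y (yaw deg of module x axis), tilt deg foot up
    a=np.radians(yaw)
    mx=np.array([np.cos(a),np.sin(a),0]);my=np.array([-np.sin(a),np.cos(a),0]);mz=np.array([0,0,1.])
    M=np.stack([mx,my,mz],1)@R.from_euler('y',-tilt,degrees=True).as_matrix()
    return np.stack([M[:,1],-M[:,2],-M[:,0]],1)
def delta(pos,Rtar,o=None):
    o=o or r.get_obs();C=R.from_rotvec(o["orientation"]).as_matrix()
    w=np.degrees(R.from_matrix(C.T@Rtar).as_rotvec())
    print("turn(tool)",w.round(2),"shift in cur tool mm",(1000*C.T@(np.array(pos)-o["tcp_pos"])).round(1),"shift in target tool",(1000*Rtar.T@(np.array(pos)-o["tcp_pos"])).round(1))
def st():
    o=r.get_obs();print("t",o["clock"].__round__(2),"tcp",(1000*o["tcp_pos"]).round(1),"F",o["contact_force"].round(2),"M",o["moment"].round(3),"w",round(o["grip_width"]*1000,1));return o
E
python3 - <<'E'
from h import *
delta([0.48,0.392,0.20],Rt(-9.7))
E
```

```text
turn(tool) [-0.   -5.76 -0.01] shift in cur tool mm [-169.2   31.2 -358.2] shift in target tool [-204.3   31.2 -339.4]
```

```bash
python3 -m jog '0 -5.76 0 0 0 0 1;0 0 0 -20 3 -34 1;0 0 0 -20 3 -34 1;0 0 0 -20 3 -34 1;0 0 0 -20 3 -34 1' 50; python3 -m jog '0 0 0 -20 3 -34 1;0 0 0 -20 3 -34 1;0 0 0 -20 3 -34 1;0 0 0 -20 3 -34 1;0 0 0 -20 3 -34 1'
python3 - <<'E'
from h import *
st();delta([0.48,0.392,0.20],Rt(-9.7))
E
```

```text
clock: 0.82
tcp_pos: [0.3016, 0.5477, 0.2193]
orientation: [-1.284, -1.084, 1.084]
contact_force: [0.1, 0.3, 0.4]
grip_width: 0.0854
clock: 1.23
tcp_pos: [0.4525, 0.4202, 0.2044]
orientation: [-1.284, -1.084, 1.083]
contact_force: [0.1, -0.1, -0.4]
grip_width: 0.0852
t 1.23 tcp [452.5 420.2 204.4] F [ 0.1  -0.09 -0.43] M [ 0.046  0.044 -0.018] w 85.2
turn(tool) [0.01 0.01 0.03] shift in cur tool mm [-23.2   4.4 -31.8] shift in target tool [-23.2   4.4 -31.8]
```

```bash
python3 -m jog '0 0 0 -12 0 -16 1;0 0 0 -10 4 -14 1;0 0 0 0 0 0 1;0 0 0 0 0 0 1;0 0 0 0 0 0 1'
python3 - <<'E'
from h import *
o=st();f=imaging.grab_frame("wrist");save(f,"wr1.png")
np.save("wr1.npy",f,allow_pickle=True)
print(proj(f,[[0.49,0.39,0.0585],[0.49,0.39,0.064]],o))
P=cloud(f,o);m=(P[...,2]>0.05)&(P[...,2]<0.07);m[:, :180]=0;m[:,400:]=0
c,_=cv2.findContours(m.astype(np.uint8),cv2.RETR_EXTERNAL,cv2.CHAIN_APPROX_NONE)
for k in sorted(c,key=cv2.contourArea)[-3:]:
    b=cv2.boxPoints(cv2.minAreaRect(k));W=onplane(f,b,0.0585,o);print(b.round(0).tolist(),W.round(4).tolist(),W.mean(0))
E
```

```text
clock: 1.65
tcp_pos: [0.476, 0.3962, 0.2004]
orientation: [-1.283, -1.085, 1.085]
contact_force: [-0.3, 1.2, 0.1]
grip_width: 0.0854
t 1.65 tcp [476.  396.2 200.4] F [-0.3   1.2   0.12] M [0.044 0.044 0.016] w 85.4
[[275.58849731 212.60666496]
 [275.5253995  214.50953328]]
[[212.0, 369.0], [221.0, 334.0], [247.0, 340.0], [238.0, 375.0]] [[0.6515, 0.2936, 0.0585], [0.6092, 0.3129, 0.0585], [0.6211, 0.337, 0.0585], [0.6643, 0.3186, 0.0585]] [0.63652035 0.31549243 0.0585    ]
[[297.0, 328.0], [340.0, 317.0], [351.0, 360.0], [307.0, 370.0]] [[0.6151, 0.3899, 0.0585], [0.6097, 0.4352, 0.0585], [0.6637, 0.4404, 0.0585], [0.6701, 0.3929, 0.0585]] [0.63965711 0.41458774 0.0585    ]
[[255.0, 182.0], [294.0, 182.0], [294.0, 247.0], [255.0, 247.0]] [[0.4594, 0.3771, 0.0585], [0.4651, 0.4106, 0.0585], [0.5259, 0.4011, 0.0585], [0.5199, 0.3654, 0.0585]] [0.49255138 0.38856011 0.0585    ]
```

View pics/wr1.png

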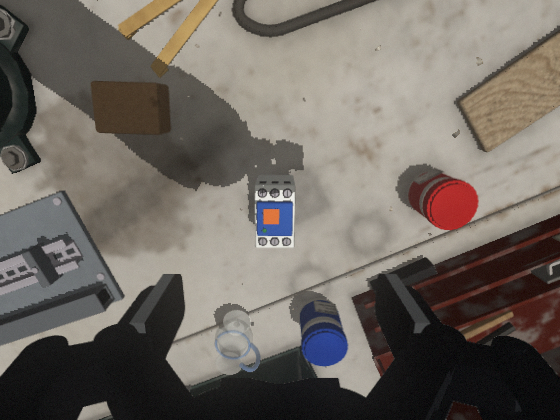

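```bash
python3 - <<'E'
from h import *
delta([0.492,0.389,0.024],Rt(-9.7))
E
```

```text
turn(tool) [-0.04  0.14  0.05] shift in cur tool mm [ -4.9 176.4 -17.4] shift in target tool [ -4.7 176.4 -17.3]
```

```bash
python3 -m jog '0 0 0 -3 30 -10 1;0 0 0 -2 35 -7 1;0 0 0 0 35 0 1;0 0 0 0 30 0 1;0 0 0 0 20 0 1';python3 -m jog '0 0 0 0 16 0 1;0 0 0 0 10 0 1;0 0 0 0 0 0 1;0 0 0 0 0 0 1;0 0 0 0 0 0 1'
python3 - <<'E'
from h import *
st();delta([0.492,0.389,0.024],Rt(-9.7))
f=imaging.grab_frame("wrist");save(f,"wr2.png")
E
```

```text
clock: 2.12
tcp_pos: [0.4904, 0.3878, 0.0473]
orientation: [-1.283, -1.083, 1.088]
contact_force: [-0.8, -0.2, -0.2]
grip_width: 0.0853
clock: 2.53
tcp_pos: [0.4934, 0.3882, 0.0256]
orientation: [-1.284, -1.086, 1.082]
contact_force: [0.6, -0.5, 0.7]
grip_width: 0.0854
t 2.53 tcp [493.4 388.2  25.6] F [ 0.59 -0.48  0.67] M [-0.036 -0.012  0.013] w 85.4
turn(tool) [0.06 0.04 0.1 ] shift in cur tool mm [0.5 1.6 1.5] shift in target tool [0.5 1.6 1.5]
```

View pics/wr2.png

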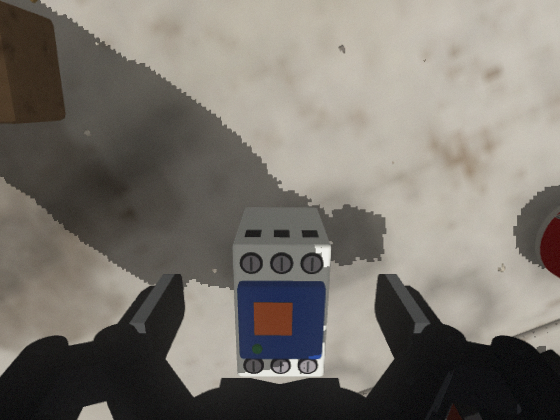

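Module sits between the pads, top face cols 235–329, rows 244–375.

```bash
python3 -m jog '0 0 0 0 1 0 0;0 0 0 0 0 0 0;0 0 0 0 0 0 0;0 0 0 0 0 0 0;0 0 0 0 0 0 0' 60; python3 -m jog '0 0 0 0 0 0 0;0 0 0 0 0 0 0;0 0 0 0 0 0 0;0 0 0 0 0 0 0;0 0 0 0 0 0 0' 60
python3 - <<'E'
from h import *
o=st();f=imaging.grab_frame("wrist");save(f,"wr3.png")
C=R.from_rotvec(o["orientation"]).as_matrix()
for uv in [(233,244),(325,244),(240,375),(318,375)]:
    W=onplane(f,[uv],0.0585,o);print(uv,W.round(4),(1000*(W-o["tcp_pos"])@C).round(1))
E
```

```text
clock: 3.0
tcp_pos: [0.4933, 0.3873, 0.0238]
orientation: [-1.284, -1.084, 1.083]
contact_force: [-0.2, -0.2, 3.9]
grip_width: 0.0354
clock: 3.42
tcp_pos: [0.4932, 0.3873, 0.0238]
orientation: [-1.284, -1.084, 1.083]
contact_force: [-0.9, -1.5, 6.1]
grip_width: 0.0352
t 3.42 tcp [493.2 387.3  23.8] F [-0.89 -1.47  6.1 ] M [-0.24   0.233 -0.024] w 35.2
(233, 244) [[0.4606 0.3759 0.0585]] [[-16.7 -34.7  30.2]]
(325, 244) [[0.4661 0.4078 0.0585]] [[ 15.7 -34.7  30.2]]
(240, 375) [[0.5178 0.3664 0.0585]] [[-16.5 -34.7 -27.8]]
(318, 375) [[0.5232 0.3977 0.0585]] [[ 15.3 -34.7 -27.8]]
```

View pics/wr3.png

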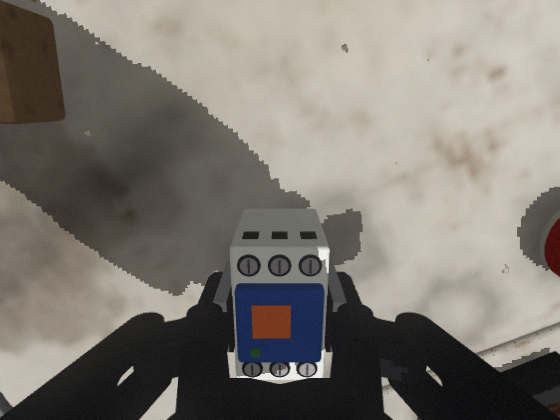

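```bash
python3 -m jog '0 0 0 0 -5 0 0;0 0 0 0 -15 0 0;0 0 0 0 -30 0 0;0 0 0 0 -40 0 0;0 0 0 0 -40 0 0'; python3 -m jog '0 -7 0 -25 -15 0 0;0 -7 0 -35 0 0 0;0 -6 0 -35 0 0 0;0 0 0 -35 0 0 0;0 0 0 -30 0 0 0'
python3 - <<'E'
from h import *
o=st();f=imaging.grab_frame("wrist");save(f,"wr4.png")
E
```

```text
clock: 3.88
tcp_pos: [0.4919, 0.3861, 0.1535]
orientation: [-1.285, -1.081, 1.087]
contact_force: [0.9, 0.7, -0.9]
grip_width: 0.0354
clock: 4.3
tcp_pos: [0.501, 0.2257, 0.1683]
orientation: [-1.119, -1.339, 1.341]
contact_force: [1.1, -0.5, -1.3]
grip_width: 0.0351
t 4.3 tcp [501.  225.7 168.3] F [ 1.12 -0.46 -1.27] M [-0.023 -0.014  0.03 ] w 35.1
```

View pics/wr4.png

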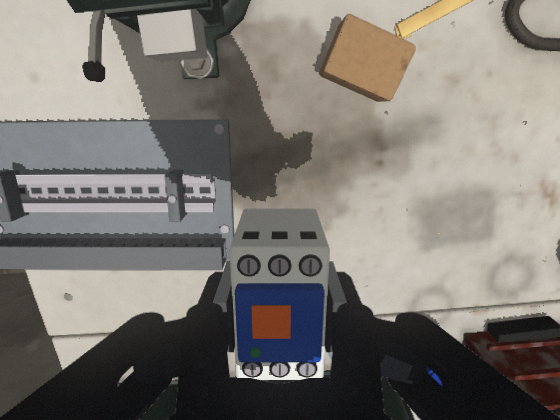

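The panel is in the upper left here: plate near edge at row ~121, rail rows ~174–213, stop at (175,195).

```bash
python3 - <<'E'
from h import *
f=imaging.grab_frame("wrist");o=st();save(f,"wr5.png",(0,105,250,280),3)
np.save("wr5.npy",dict(f=f,o=o),allow_pickle=True)
P=cloud(f,o)
for c in (60,100,140):
    print(c,[(v,*(1000*P[v,c]).round(0)) for v in range(112,275,4)])
E
```

```text
t 4.4 tcp [502.3 221.4 168.1] F [-0.59  0.66 -1.36] M [-0.023  0.011  0.037] w 35.3
60 [(112, np.float64(465.0), np.float64(10.0), np.float64(-1.0)), (116, np.float64(468.0), np.float64(10.0), np.float64(-1.0)), (120, np.float64(472.0), np.float64(10.0), np.float64(-1.0)), (124, np.float64(474.0), np.float64(16.0), np.float64(8.0)), (128, np.float64(478.0), np.float64(16.0), np.float64(9.0)), (132, np.float64(481.0), np.float64(15.0), np.float64(7.0)), (136, np.float64(485.0), np.float64(15.0), np.float64(8.0)), (140, np.float64(489.0), np.float64(15.0), np.float64(7.0)), (144, np.float64(492.0), np.float64(15.0), np.float64(8.0)), (148, np.float64(496.0), np.float64(15.0), np.float64(7.0)), (152, np.float64(499.0), np.float64(15.0), np.float64(8.0)), (156, np.float64(503.0), np.float64(15.0), np.float64(9.0)), (160, np.float64(507.0), np.float64(14.0), np.float64(7.0)), (164, np.float64(511.0), np.float64(15.0), np.float64(8.0)), (168, np.float64(514.0), np.float64(15.0), np.float64(8.0)), (172, np.float64(518.0), np.float64(15.0), np.float64(9.0)), (176, np.float64(518.0), np.float
[... 5855 characters left out ...]
 np.float64(8.0)), (232, np.float64(566.0), np.float64(92.0), np.float64(7.0)), (236, np.float64(570.0), np.float64(92.0), np.float64(8.0)), (240, np.float64(572.0), np.float64(94.0), np.float64(13.0)), (244, np.float64(nan), np.float64(nan), np.float64(nan)), (248, np.float64(571.0), np.float64(101.0), np.float64(31.0)), (252, np.float64(575.0), np.float64(102.0), np.float64(32.0)), (256, np.float64(579.0), np.float64(102.0), np.float64(32.0)), (260, np.float64(583.0), np.float64(102.0), np.float64(32.0)), (264, np.float64(588.0), np.float64(102.0), np.float64(30.0)), (268, np.float64(591.0), np.float64(102.0), np.float64(32.0)), (272, np.float64(615.0), np.float64(91.0), np.float64(-0.0))]
```

View pics/wr5.png

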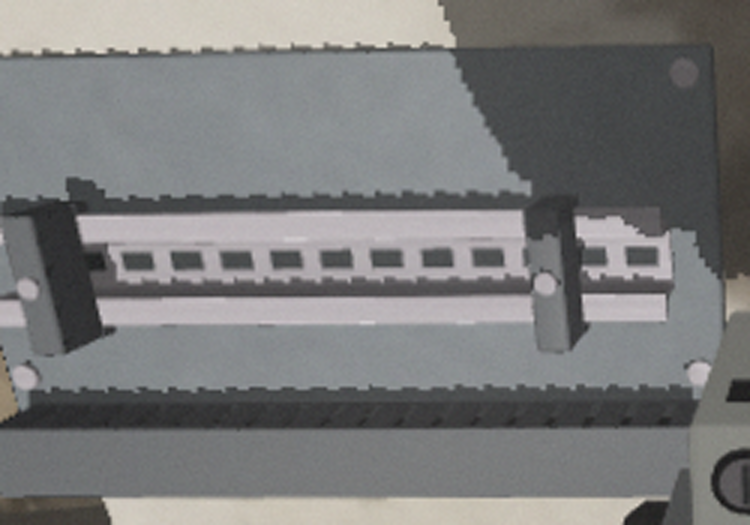

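```bash
python3 - <<'E'
from h import *
d=np.load("wr5.npy",allow_pickle=True).item();f,o=d["f"],d["o"]
P=cloud(f,o);z=P[...,2]
def edge(kind):
    px=[]
    for c in list(range(45,165)):
        if kind=="near":
            v=next((v for v in range(165,190) if z[v,c]>0.018),None); 
        elif kind=="far":
            v=next((v for v in range(222,200,-1) if z[v,c]>0.018),None); 
            if v: v+=1
        elif kind=="plate":
            v=next((v for v in range(112,135) if z[v,c]>0.004),None)
        if kind=="duct":
            v=next((v for v in range(275,250,-1) if z[v,c]>0.025),None)
            if v: v+=1
        if v: px.append((c,v-0.5))
    return np.array(px)
for k,h in (("near",.023),("far",.023),("plate",.008),("duct",.032)):
    W=onplane(f,edge(k),h,o)[:,:2]
    p=np.polyfit(W[:,1],W[:,0],1)
    for _ in range(3):
        e=W[:,0]-np.polyval(p,W[:,1]);g=abs(e)<2*e.std()+1e-4;p=np.polyfit(W[g,1],W[g,0],1)
    print(k,len(W),"yaw",np.degrees(-np.arctan(p[0])).round(2),"x at y=.06:",np.polyval(p,.06).round(4),"res",e[g].std().round(5))
# stops: top centre in crop
for uv in [(20,279),(543,285),(45,205),(555,200)]:
    pass
W=onplane(f,[(0+a/3,105+b/3) for a,b in [(8,218),(62,205),(530,200),(577,197),(30,355),(540,350),(578,347)]],0.041,o);print(W.round(4))
W=onplane(f,[(712/3,105+45/3),(668/3,105+320/3)],0.008,o);print("corner, railend(z.023)",W.round(4),onplane(f,[(667/3,105+320/3)],.023,o))
E
```

```text
near 120 yaw 10.85 x at y=.06: 0.5104 res 0.00042
far 120 yaw 9.82 x at y=.06: 0.5459 res 0.0
plate 120 yaw 10.43 x at y=.06: 0.4644 res 0.00025
duct 120 yaw 10.23 x at y=.06: 0.6014 res 2e-05
[[ 0.5216 -0.0139  0.041 ]
 [ 0.5152  0.002   0.041 ]
 [ 0.4918  0.1323  0.041 ]
 [ 0.4888  0.145   0.041 ]
 [ 0.5625 -0.0107  0.041 ]
 [ 0.5349  0.1385  0.041 ]
 [ 0.5321  0.1493  0.041 ]]
corner, railend(z.023) [[0.4446 0.1723 0.008 ]
 [0.531  0.1696 0.008 ]] [[0.52586219 0.1712422  0.023     ]]
```

```bash
python3 - <<'E'
from h import *
f=imaging.grab_frame("top");P=cloud(f).reshape(-1,3);g=imaging.grab_frame("scene");Q=cloud(g).reshape(-1,3)
Q=np.vstack([P,Q]);
print("cols y: ",list(range(-20,200,20)))
for x in range(300,460,10):
    row=[]
    for y in range(-20,200,20):
        k=(abs(Q[:,0]*1000-x)<6)&(abs(Q[:,1]*1000-y)<11);row.append(int(1000*np.nanmax(Q[k,2])) if k.any() else -1)
    print(x,row)
print(r.get_obs()["joints"].round(3))
E
```

```text
cols y:  [-20, 0, 20, 40, 60, 80, 100, 120, 140, 160, 180]
300 [0, 0, 0, 15, 145, 146, 147, 746, 746, 709, 15]
310 [1, 0, 1, 21, 145, 147, 146, 745, 743, 708, 653]
320 [0, 1, 0, 21, 144, 147, 725, 731, 725, 707, 673]
330 [0, 0, 0, 16, 123, 145, 723, 724, 719, 704, 673]
340 [0, 0, 0, 0, 13, 697, 715, 715, 712, 699, 674]
350 [0, 1, 0, 0, 38, 138, 703, 705, 704, 694, 673]
360 [1, 0, 0, 0, 38, 135, 692, 696, 695, 688, 671]
370 [0, 1, 0, 1, 38, 131, 679, 686, 687, 681, 667]
380 [1, 1, 0, 1, 40, 129, 663, 676, 676, 673, 661]
390 [1, 0, 0, 1, 43, 118, 115, 663, 666, 665, 657]
400 [0, 0, 1, 0, 46, 45, 0, 651, 657, 657, 649]
410 [0, 1, 1, 0, 47, 47, 0, 636, 647, 647, 644]
420 [0, 0, 0, 2, 53, 52, 2, 9, 636, 637, 636]
430 [0, 1, 1, 0, 53, 49, 0, 2, 624, 628, 628]
440 [0, 0, 1, 1, 1, 1, 0, 0, 611, 619, 619]
450 [0, 0, 1, 1, 1, 7, 6, 7, 593, 608, 609]
[-0.583  0.345  0.054  1.921 -0.024  0.877  1.231]
```

```bash
cat >> h.py <<'E'
YAW=10.3
XH=np.array([np.cos(np.radians(YAW)),np.sin(np.radians(YAW)),0]);YH=np.array([-XH[1],XH[0],0])
EDGE=.5129; OFF=np.array([1.2,0,-12.2])/1000 # tcp rel module_grip in module frame
def pos(s,t,z): return s*XH+t*YH+np.array([0,0,z])
def mod():
    o=r.get_obs();C=R.from_rotvec(o["orientation"]).as_matrix()
    M=np.stack([-C[:,2],C[:,0],-C[:,1]],1)
    mg=o["tcp_pos"]-M@OFF
    tilt=np.degrees(np.arcsin(M[2,0]));yaw=np.degrees(np.arctan2(M[1,0],M[0,0]));roll=np.degrees(np.arcsin(M[2,1]))
    q=lambda v:(lambda p:[round(1000*(p@XH-EDGE),2),round(1000*p@YH,2),round(1000*p[2],2)])(mg+M@(np.array(v)/1000))
    F=o["contact_force"];print("t",round(float(o["clock"]),2),"tilt %.2f yaw %.2f roll %.2f"%(tilt,yaw,roll),"mg",q([0,0,0]),"lip",q([-14.5,0,-30.7]),"nose",q([14,0,-30]),"F s,t,z %.1f %.1f %.1f"%(F@XH,F@YH,F[2]),"Mt %.3f"%(o["moment"]@YH),"w %.1f"%(o["grip_width"]*1000))
E
python3 - <<'E'
from h import *
mod();delta(pos(.5099,-.036,.11),Rt(10.3,18.5));delta(pos(.5099,-.036,.11),Rt(10.3,0))
E
```

```text
t 4.5 tilt -0.03 yaw 10.15 roll -0.01 mg [np.float64(19.84), np.float64(134.13), np.float64(180.42)] lip [np.float64(5.33), np.float64(134.17), np.float64(149.73)] nose [np.float64(33.83), np.float64(134.09), np.float64(150.42)] F s,t,z 0.2 0.3 -1.8 Mt 0.053 w 35.2
turn(tool) [-18.53  -0.14  -0.03] shift in cur tool mm [-170.2   58.3   23.6] shift in target tool [-170.1   47.6   41.3]
turn(tool) [-0.03 -0.15 -0.01] shift in cur tool mm [-170.2   58.3   23.6] shift in target tool [-170.1   58.2   24. ]
```

```bash
python3 -m jog '0 0 0 -30 0 5 0;0 0 0 -38 0 5 0;0 0 0 -38 0 5 0;0 0 0 -38 0 5 0;0 0 0 -26 0 4 0'; python3 -m jog '-6.2 0 0 0 15 0 0;-6.2 0 0 0 15 0 0;-6.1 0 0 0 15 0 0;0 0 0 0 0 0 0;0 0 0 0 0 0 0'
python3 - <<'E'
from h import *
mod();delta(pos(.5099,-.036,.11),Rt(10.3,18.5));delta(pos(.5099,-.036,.0425),Rt(10.3,18.5))
E
```

```text
clock: 4.92
tcp_pos: [0.5079, 0.0549, 0.1682]
orientation: [-1.119, -1.339, 1.341]
contact_force: [0.4, -0.7, -1.9]
grip_width: 0.0352
clock: 5.33
tcp_pos: [0.5106, 0.0587, 0.123]
orientation: [-1.324, -1.59, 1.156]
contact_force: [0.4, 0.8, -0.7]
grip_width: 0.0354
t 5.33 tilt 17.97 yaw 10.41 roll 0.01 mg [np.float64(-4.89), np.float64(-33.55), np.float64(134.26)] lip [np.float64(-9.21), np.float64(-33.55), np.float64(100.58)] nose [np.float64(17.68), np.float64(-33.5), np.float64(110.04)] F s,t,z 0.5 0.7 -0.7 Mt 0.418 w 35.4
turn(tool) [-0.53  0.11  0.04] shift in cur tool mm [-2.5 11.5  6.9] shift in target tool [-2.5 11.4  7. ]
turn(tool) [-0.53  0.11  0.04] shift in cur tool mm [-2.5 75.7 27.7] shift in target tool [-2.5 75.4 28.4]
```

```bash
python3 -m jog '-0.5 0 0 -1 15 6 0;0 0 0 -1 15 6 0;0 0 0 0 15 6 0;0 0 0 0 12 4 0;0 0 0 0 0 0 0'
python3 - <<'E'
from h import *
mod();f=imaging.grab_frame("scene");save(f,"sc2.png",(180,130,460,340),2.8);o=r.get_obs();f=imaging.grab_frame("wrist");save(f,"wr6.png")
E
```

```text
clock: 5.75
tcp_pos: [0.5108, 0.055, 0.0696]
orientation: [-1.332, -1.593, 1.155]
contact_force: [0.4, 0.5, -1.1]
grip_width: 0.0354
t 5.75 tilt 18.30 yaw 10.46 roll -0.24 mg [np.float64(-5.43), np.float64(-37.17), np.float64(80.81)] lip [np.float64(-9.56), np.float64(-37.32), np.float64(47.11)] nose [np.float64(17.28), np.float64(-37.24), np.float64(56.73)] F s,t,z 0.5 0.4 -1.1 Mt 0.394 w 35.4
```

View pics/sc2.png

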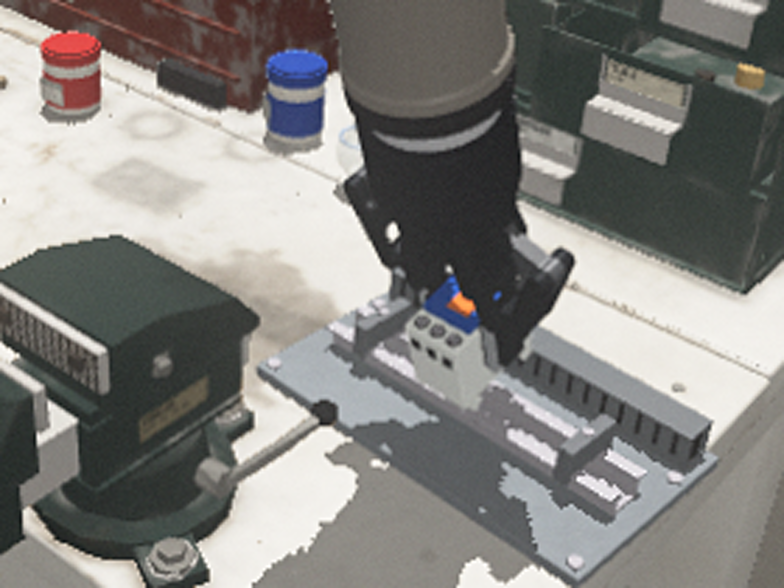

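View pics/wr6.png

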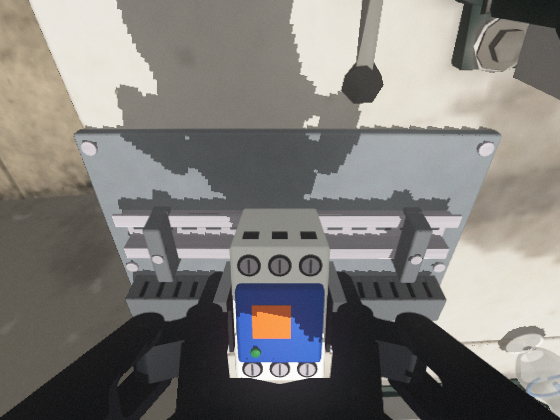

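Module is over the rail, between stops (near ends at (157,215) and (415,215)), clear of the vise handle.

```bash
python3 - <<'E'
from h import *
o=r.get_obs();f=imaging.grab_frame("wrist");P=cloud(f,o);z=P[...,2]
px=[]
for c in list(range(180,222))+list(range(340,395)):
    v=next((v for v in range(200,232) if z[v,c]>0.017),None)
    if v: px.append((c,v-.5))
W=onplane(f,px,.023,o);s=W@XH;t=W@YH
p=np.polyfit(t,s,1);print("edge s at t=-.036",np.polyval(p,-.036),"yaw err",np.degrees(-np.arctan(p[0])))
px=[]
for c in range(120,460):
    v=next((v for v in range(115,145) if z[v,c]>0.004),None)
    if v: px.append((c,v-.5))
W=onplane(f,px,.008,o);s=W@XH;t=W@YH;p=np.polyfit(t,s,1);print("plate edge",np.polyval(p,-.036),np.degrees(-np.arctan(p[0])))
W=onplane(f,[(157,215),(415,215),(90,128),(485,128)],.041,o);print((W@YH).round(4))
W=onplane(f,[(79,131),(500,131)],.008,o);print("plate corners t",(W@YH).round(4))
delta(pos(.5129-.012+.009,-.035,.055),Rt(10.4,18.5))
E
```

```text
edge s at t=-.036 0.5113317874935788 yaw err 0.09718364662688345
plate edge 0.4659122635978857 0.009530562867068586
[-0.1031  0.0332 -0.1229  0.0532]
plate corners t [-0.1496  0.0837]
turn(tool) [ 0.04 -0.06 -0.17] shift in cur tool mm [ 2.4 14.3  7.8] shift in target tool [ 2.3 14.3  7.8]
```

```bash
python3 -m jog '0 0 -0.2 2 6 3 0;0 0 0 0 6 3 0;0 0 0 0 5 2 0;0 0 0 0 3 1 0;0 0 0 0 0 0 0'
python3 - <<'E'
from h import *
mod()
E
```

```text
clock: 6.32
tcp_pos: [0.5072, 0.0542, 0.0508]
orientation: [-1.331, -1.591, 1.154]
contact_force: [-0.3, 0.1, -0.9]
grip_width: 0.0354
t 6.32 tilt 18.26 yaw 10.35 roll -0.18 mg [np.float64(-9.19), np.float64(-37.3), np.float64(61.96)] lip [np.float64(-13.34), np.float64(-37.4), np.float64(28.27)] nose [np.float64(13.51), np.float64(-37.38), np.float64(37.86)] F s,t,z -0.2 0.1 -0.9 Mt 0.427 w 35.4
```

```bash
python3 -m jog '0 0 0 1 3 1 0;0 0 0 1 3 1 0;0 0 0 0 2 0.6 0;0 0 0 0 0 0 0;0 0 0 0 0 0 0'
python3 - <<'E'
from h import *
mod()
E
```

```text
clock: 6.73
tcp_pos: [0.5067, 0.0564, 0.0426]
orientation: [-1.331, -1.592, 1.153]
contact_force: [0.0, 0.1, -1.4]
grip_width: 0.035
t 6.73 tilt 18.30 yaw 10.38 roll -0.17 mg [np.float64(-9.25), np.float64(-35.05), np.float64(53.79)] lip [np.float64(-13.38), np.float64(-35.15), np.float64(20.09)] nose [np.float64(13.46), np.float64(-35.11), np.float64(29.71)] F s,t,z 0.0 0.1 -1.4 Mt 0.475 w 35.0
```

```bash
python3 -m jog '0 0 0 0 0.8 -1.9 0;0 0 0 0 0.6 -1.9 0;0 0 0 0 0.6 -1.9 0;0 0 0 0 0.5 -1.5 0;0 0 0 0 0 0 0'
python3 - <<'E'
from h import *
mod()
E
python3 -m jog '0 0 0 0 0.2 -0.5 0;0 0 0 0 0.2 -0.5 0;0 0 0 0 0.1 -0.5 0;0 0 0 0 0.2 -0.5 0;0 0 0 0 0 0 0'
python3 - <<'E'
from h import *
mod()
E
```

```text
clock: 7.15
tcp_pos: [0.514, 0.0579, 0.042]
orientation: [-1.33, -1.592, 1.153]
contact_force: [-0.1, -0.3, -2.4]
grip_width: 0.0352
t 7.15 tilt 18.28 yaw 10.37 roll -0.11 mg [np.float64(-1.82), np.float64(-34.89), np.float64(53.16)] lip [np.float64(-5.96), np.float64(-34.96), np.float64(19.46)] nose [np.float64(20.88), np.float64(-34.92), np.float64(29.06)] F s,t,z -0.1 -0.2 -2.4 Mt 0.433 w 35.2
clock: 7.57
tcp_pos: [0.5155, 0.0582, 0.0417]
orientation: [-1.33, -1.592, 1.153]
contact_force: [-0.5, -0.5, -1.2]
grip_width: 0.0358
t 7.57 tilt 18.25 yaw 10.38 roll -0.12 mg [np.float64(-0.25), np.float64(-34.89), np.float64(52.93)] lip [np.float64(-4.41), np.float64(-34.96), np.float64(19.24)] nose [np.float64(22.44), np.float64(-34.92), np.float64(28.82)] F s,t,z -0.6 -0.4 -1.2 Mt 0.469 w 35.8
```

```bash
python3 -m jog '0 0 0 0 -0.5 -0.2 0;0 0 0 0 0.1 -0.5 0;0 0 0 0 0.1 -0.5 0;0 0 0 0 0.1 -0.5 0;0 0 0 0 0.1 -0.5 0'
python3 - <<'E'
from h import *
mod()
E
python3 -m jog '0 0 0 0 0.1 -0.5 0;0 0 0 0 0.2 -0.5 0;0 0 0 0 0.1 -0.5 0;0 0 0 0 0.1 -0.5 0;0 0 0 0 0 0 0'
python3 - <<'E'
from h import *
mod()
E
```

```text
clock: 7.98
tcp_pos: [0.5175, 0.0586, 0.0425]
orientation: [-1.33, -1.592, 1.153]
contact_force: [-0.6, 0.5, -0.9]
grip_width: 0.0351
t 7.98 tilt 18.25 yaw 10.38 roll -0.12 mg [np.float64(1.79), np.float64(-34.88), np.float64(53.75)] lip [np.float64(-2.36), np.float64(-34.95), np.float64(20.05)] nose [np.float64(24.48), np.float64(-34.91), np.float64(29.64)] F s,t,z -0.5 0.6 -0.9 Mt 0.402 w 35.1
clock: 8.4
tcp_pos: [0.5196, 0.059, 0.0427]
orientation: [-1.33, -1.592, 1.153]
contact_force: [0.9, 0.4, -1.3]
grip_width: 0.0352
t 8.4 tilt 18.25 yaw 10.38 roll -0.11 mg [np.float64(3.92), np.float64(-34.85), np.float64(53.9)] lip [np.float64(-0.23), np.float64(-34.92), np.float64(20.21)] nose [np.float64(26.61), np.float64(-34.89), np.float64(29.8)] F s,t,z 0.9 0.2 -1.3 Mt 0.445 w 35.2
```

```bash
python3 -m jog '0 0 0 0 0.4 -0.4 0;0 0 0 0 0.2 -0.5 0;0 0 0 0 0.1 -0.5 0;0 0 0 0 0.2 -0.5 0;0 0 0 0 0 0 0'
python3 - <<'E'
from h import *
mod()
E
python3 -m jog '0 0 0 0 0.2 -0.5 0;0 0 0 0 0.2 -0.5 0;0 0 0 0 0 0 0;0 0 0 0 0 0 0;0 0 0 0 0 0 0'
python3 - <<'E'
from h import *
mod()
E
```

```text
clock: 8.82
tcp_pos: [0.5217, 0.0594, 0.0424]
orientation: [-1.33, -1.592, 1.153]
contact_force: [0.1, 0.3, -0.3]
grip_width: 0.0353
t 8.82 tilt 18.25 yaw 10.38 roll -0.12 mg [np.float64(6.03), np.float64(-34.86), np.float64(53.63)] lip [np.float64(1.87), np.float64(-34.93), np.float64(19.94)] nose [np.float64(28.72), np.float64(-34.89), np.float64(29.53)] F s,t,z 0.2 0.2 -0.3 Mt 0.443 w 35.3
clock: 9.23
tcp_pos: [0.5223, 0.0594, 0.0422]
orientation: [-1.33, -1.592, 1.154]
contact_force: [-0.5, -0.2, -1.4]
grip_width: 0.0354
t 9.23 tilt 18.22 yaw 10.38 roll -0.12 mg [np.float64(6.7), np.float64(-34.93), np.float64(53.41)] lip [np.float64(2.52), np.float64(-35.0), np.float64(19.72)] nose [np.float64(29.37), np.float64(-34.96), np.float64(29.29)] F s,t,z -0.6 -0.1 -1.4 Mt 0.688 w 35.4
```

```bash
python3 -m jog '0 0 0 0 0.1 -0.4 0;0 0 0 0 0.1 -0.4 0;0 0 0 0 0 0 0;0 0 0 0 0 0 0;0 0 0 0 0 0 0'
python3 - <<'E'
from h import *
mod()
E
python3 -m jog '0 0 0 0 0.1 -0.4 0;0 0 0 0 0.1 -0.4 0;0 0 0 0 0 0 0;0 0 0 0 0 0 0;0 0 0 0 0 0 0'
python3 - <<'E'
from h import *
mod()
E
```

```text
clock: 9.65
tcp_pos: [0.5226, 0.0594, 0.042]
orientation: [-1.329, -1.591, 1.155]
contact_force: [-3.9, -0.7, -2.0]
grip_width: 0.0352
t 9.65 tilt 18.17 yaw 10.38 roll -0.14 mg [np.float64(6.97), np.float64(-34.97), np.float64(53.23)] lip [np.float64(2.76), np.float64(-35.06), np.float64(19.54)] nose [np.float64(29.62), np.float64(-35.01), np.float64(29.09)] F s,t,z -4.0 0.0 -2.0 Mt 1.478 w 35.2
clock: 10.07
tcp_pos: [0.5228, 0.0594, 0.0418]
orientation: [-1.329, -1.59, 1.155]
contact_force: [-5.6, -0.5, -0.2]
grip_width: 0.0352
t 10.07 tilt 18.11 yaw 10.38 roll -0.15 mg [np.float64(7.17), np.float64(-35.03), np.float64(53.03)] lip [np.float64(2.93), np.float64(-35.12), np.float64(19.34)] nose [np.float64(29.8), np.float64(-35.08), np.float64(28.86)] F s,t,z -5.6 0.5 -0.2 Mt 1.809 w 35.2
```

```bash
python3 -m jog '0 0 0 0 -0.5 -0.15 0;0 0 0 0 -0.5 -0.15 0;0 0 0 0 -0.4 -0.1 0;0 0 0 0 0 0 0;0 0 0 0 0 0 0'
python3 - <<'E'
from h import *
mod()
E
```

```text
clock: 10.48
tcp_pos: [0.5225, 0.0592, 0.0429]
orientation: [-1.328, -1.589, 1.156]
contact_force: [-5.8, -1.1, -6.4]
grip_width: 0.0353
t 10.48 tilt 18.07 yaw 10.37 roll -0.15 mg [np.float64(6.86), np.float64(-35.18), np.float64(54.15)] lip [np.float64(2.6), np.float64(-35.27), np.float64(20.47)] nose [np.float64(29.48), np.float64(-35.24), np.float64(29.97)] F s,t,z -5.9 -0.0 -6.4 Mt 2.051 w 35.3
```

Hooked: the push was stopped at the expected lip depth, and lifting is resisted. Next I work out the rock-down steps about the flange edge.

```bash
cat >> h.py <<'E'
E0=-1.3
def way(th,zc=23.2,slack=0.2,t=-35.1):
    a=np.radians(th);c,s=np.cos(a),np.sin(a);mx=np.array([c,s]);mz=np.array([-s,c])
    A=np.array([E0-2.6*np.tan(a)-slack,zc]);mg=A+18*mx+25.5*mz
    tc=mg+OFF[0]*1e3*mx+OFF[2]*1e3*mz
    return mg,pos(EDGE+tc[0]/1e3,t/1e3,tc[1]/1e3)
E
python3 - <<'E'
from h import *
mod()
g=[18,16,14,12,10,8,7,6,5,4,3,2,1,0]
mg,p=way(18);print(mg);delta(p,Rt(10.38,18))
for a,b in zip(g[:-1],g[1:]):
    d=Rt(10.38,a).T@(way(b)[1]-way(a)[1])*1000;print(a,b,d.round(2),way(b)[0].round(2))
E
```

```text
t 10.48 tilt 18.07 yaw 10.37 roll -0.15 mg [np.float64(6.86), np.float64(-35.18), np.float64(54.15)] lip [np.float64(2.6), np.float64(-35.27), np.float64(20.47)] nose [np.float64(29.48), np.float64(-35.24), np.float64(29.97)] F s,t,z -5.9 -0.0 -6.4 Mt 2.051 w 35.3
[ 6.89429273 53.01424706]
turn(tool) [ 0.07 -0.01 -0.16] shift in cur tool mm [0.1 1.1 0.3] shift in target tool [0.1 1.1 0.3]
18 16 [-0.    0.71 -0.55] [ 8.03 52.67]
16 14 [-0.    0.7  -0.55] [ 9.15 52.3 ]
14 12 [-0.    0.7  -0.55] [10.25 51.89]
12 10 [-0.    0.7  -0.54] [11.34 51.44]
10 8 [-0.    0.69 -0.54] [12.41 50.96]
8 7 [-0.    0.34 -0.27] [12.94 50.7 ]
7 6 [-0.    0.34 -0.27] [13.46 50.44]
6 5 [-0.    0.34 -0.27] [13.98 50.17]
5 4 [-0.    0.34 -0.27] [14.5  49.89]
4 3 [-0.    0.34 -0.27] [15.   49.61]
3 2 [-0.    0.34 -0.27] [15.51 49.31]
2 1 [-0.    0.34 -0.27] [16.01 49.01]
1 0 [-0.    0.34 -0.27] [16.5 48.7]
```

```bash
python3 -m jog '0 0 0 0 1 0.3 0;2 0 0 0 0.7 -0.55 0;2 0 0 0 0.7 -0.55 0;0 0 0 0 0 0 0;0 0 0 0 0 0 0' 100
python3 - <<'E'
from h import *
mod();print(way(14)[0])
E
```

```text
clock: 10.9
tcp_pos: [0.5242, 0.0596, 0.0412]
orientation: [-1.283, -1.534, 1.199]
contact_force: [-7.2, 0.3, -0.3]
grip_width: 0.0347
t 10.9 tilt 14.06 yaw 10.30 roll -0.11 mg [np.float64(9.4), np.float64(-35.07), np.float64(52.72)] lip [np.float64(2.8), np.float64(-35.13), np.float64(19.42)] nose [np.float64(30.27), np.float64(-35.13), np.float64(27.02)] F s,t,z -7.1 1.6 -0.3 Mt 2.133 w 34.7
[ 9.14806193 52.29713514]
```

```bash
python3 -m jog '0 0 0 0 0.3 0.4 0;2 0 0 0 0.7 -0.55 0;2 0 0 0 0.7 -0.55 0;0 0 0 0 0 0 0;0 0 0 0 0 0 0' 100
python3 - <<'E'
from h import *
mod();print(way(10)[0])
E
```

```text
clock: 11.32
tcp_pos: [0.5255, 0.0598, 0.0399]
orientation: [-1.238, -1.48, 1.242]
contact_force: [-7.0, -0.2, 0.8]
grip_width: 0.0349
t 11.32 tilt 10.07 yaw 10.30 roll -0.13 mg [np.float64(11.54), np.float64(-35.07), np.float64(51.73)] lip [np.float64(2.63), np.float64(-35.14), np.float64(18.97)] nose [np.float64(30.57), np.float64(-35.13), np.float64(24.64)] F s,t,z -7.0 1.1 0.8 Mt 2.000 w 34.9
[11.34006087 51.4382649 ]
```

```bash
python3 -m jog '0 0 0 0 0.2 0.3 0;1 0 0 0 0.35 -0.27 0;1 0 0 0 0.35 -0.27 0;0 0 0 0 0 0 0;0 0 0 0 0 0 0' 100
python3 - <<'E'
from h import *
mod();print(way(8)[0])
E
python3 -m jog '1 0 0 0 0.35 -0.27 0;1 0 0 0 0.35 -0.27 0;0 0 0 0 0 0 0;0 0 0 0 0 0 0;0 0 0 0 0 0 0' 100
python3 - <<'E'
from h import *
mod();print(way(6)[0])
E
```

```text
clock: 11.73
tcp_pos: [0.5261, 0.0599, 0.0393]
orientation: [-1.215, -1.453, 1.263]
contact_force: [-7.4, -1.6, 0.5]
grip_width: 0.0348
t 11.73 tilt 8.11 yaw 10.31 roll -0.14 mg [np.float64(12.56), np.float64(-35.1), np.float64(51.16)] lip [np.float64(2.54), np.float64(-35.18), np.float64(18.72)] nose [np.float64(30.65), np.float64(-35.17), np.float64(23.44)] F s,t,z -7.5 -0.2 0.5 Mt 1.790 w 34.8
[12.41050499 50.95695157]
clock: 12.15
tcp_pos: [0.5268, 0.06, 0.0386]
orientation: [-1.192, -1.425, 1.283]
contact_force: [-6.7, -1.0, -0.5]
grip_width: 0.0349
t 12.15 tilt 6.12 yaw 10.31 roll -0.14 mg [np.float64(13.6), np.float64(-35.12), np.float64(50.65)] lip [np.float64(2.46), np.float64(-35.2), np.float64(18.58)] nose [np.float64(30.72), np.float64(-35.19), np.float64(22.31)] F s,t,z -6.8 0.2 -0.5 Mt 1.771 w 34.9
[13.46264729 50.44182067]
```

```bash
python3 -m jog '1 0 0 0 0.35 -0.2 0;0 0 0 0 0 0 0;1 0 0 0 0.35 -0.2 0;0 0 0 0 0 0 0;0 0 0 0 0 0 0' 100
python3 - <<'E'
from h import *
mod();print(way(4)[0])
E
python3 -m jog '1 0 0 0 0.35 -0.2 0;0 0 0 0 0 0 0;0 0 0 0 0 0 0;1 0 0 0 0.35 -0.2 0;0 0 0 0 0 0 0' 100
python3 - <<'E'
from h import *
mod();print(way(2)[0])
E
```

```text
clock: 12.57
tcp_pos: [0.5273, 0.0601, 0.0379]
orientation: [-1.169, -1.397, 1.303]
contact_force: [-6.1, -0.6, -1.7]
grip_width: 0.0347
t 12.57 tilt 4.12 yaw 10.30 roll -0.14 mg [np.float64(14.6), np.float64(-35.14), np.float64(50.03)] lip [np.float64(2.34), np.float64(-35.21), np.float64(18.37)] nose [np.float64(30.72), np.float64(-35.21), np.float64(21.11)] F s,t,z -6.1 0.5 -1.7 Mt 1.552 w 34.7
[14.49555311 49.89349981]
clock: 12.98
tcp_pos: [0.5279, 0.0602, 0.0372]
orientation: [-1.145, -1.368, 1.323]
contact_force: [-6.3, -2.0, -0.5]
grip_width: 0.0348
t 12.98 tilt 2.05 yaw 10.31 roll -0.13 mg [np.float64(15.63), np.float64(-35.13), np.float64(49.32)] lip [np.float64(2.24), np.float64(-35.2), np.float64(18.12)] nose [np.float64(30.69), np.float64(-35.19), np.float64(19.84)] F s,t,z -6.5 -0.8 -0.5 Mt 1.743 w 34.8
[15.50830372 49.31265703]
```

```bash
python3 - <<'E'
from h import *
f=imaging.grab_frame("scene");save(f,"sc3.png",(300,190,420,290),6);f=imaging.grab_frame("wrist");save(f,"wr7.png")
E
```

```text
(no output)
```

View pics/sc3.png

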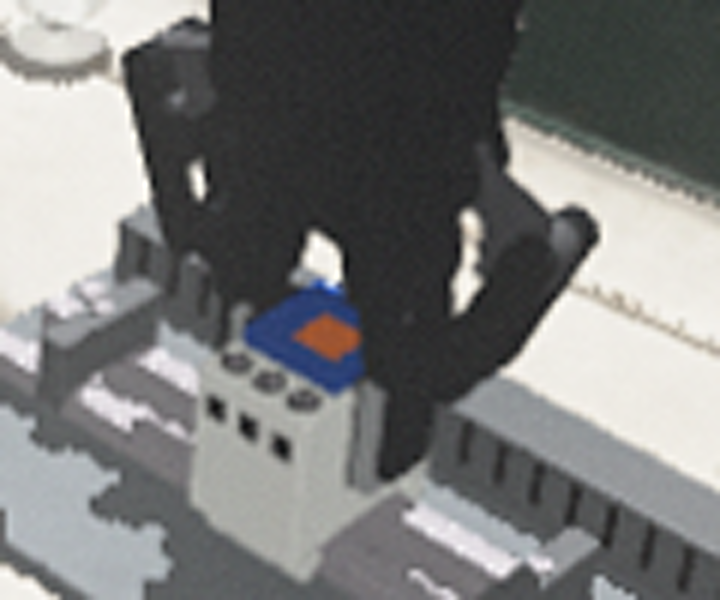

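View pics/wr7.png

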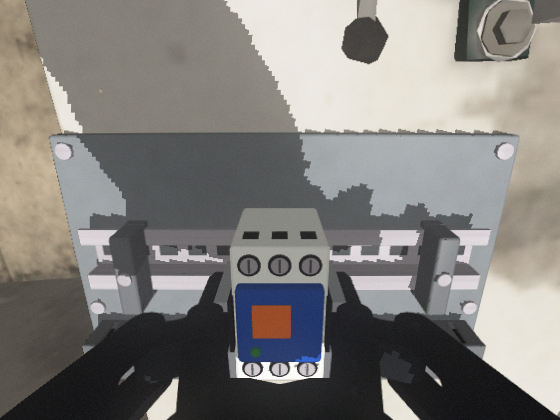

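Module has not shifted in the jaws (screws still at row 265); it is nearly level. Finishing the rock.

```bash
python3 -m jog '1 0 0 0 0.35 -0.2 0;0 0 0 0 0 0 0;1 0 0 0 0.35 -0.2 0;0 0 0 0 0 0 0;0 0 0 0 0 0 0' 100
python3 - <<'E'
from h import *
mod()
E
python3 -m jog '0.5 0 0 0 0.4 0 0;0 0 0 0 0.3 0 0;0 0 0 0 0 0 0;0 0 0 0 0 0 0;0 0 0 0 0 0 0' 100
python3 - <<'E'
from h import *
mod()
E
```

```text
clock: 13.5
tcp_pos: [0.5284, 0.0602, 0.0366]
orientation: [-1.122, -1.341, 1.341]
contact_force: [-7.3, -1.4, -2.1]
grip_width: 0.0347
t 13.5 tilt 0.09 yaw 10.30 roll -0.13 mg [np.float64(16.49), np.float64(-35.21), np.float64(48.77)] lip [np.float64(2.04), np.float64(-35.28), np.float64(18.04)] nose [np.float64(30.54), np.float64(-35.28), np.float64(18.79)] F s,t,z -7.4 -0.0 -2.1 Mt 1.526 w 34.7
clock: 13.92
tcp_pos: [0.5285, 0.0603, 0.0365]
orientation: [-1.117, -1.334, 1.346]
contact_force: [-7.5, -1.1, 5.4]
grip_width: 0.0347
t 13.92 tilt -0.38 yaw 10.31 roll -0.16 mg [np.float64(16.69), np.float64(-35.17), np.float64(48.72)] lip [np.float64(1.99), np.float64(-35.26), np.float64(18.12)] nose [np.float64(30.49), np.float64(-35.25), np.float64(18.63)] F s,t,z -7.5 0.2 5.4 Mt 1.910 w 34.7
```

```bash
python3 -m jog '-0.4 0 0 0 -0.3 0.4 0;0 0 0 0 -0.1 0.4 0;0 0 0 0 0 0 0;0 0 0 0 0 0 0;0 0 0 0 0 0 0' 60
python3 - <<'E'
from h import *
mod()
E
```

```text
clock: 14.33
tcp_pos: [0.5283, 0.0603, 0.0367]
orientation: [-1.122, -1.341, 1.341]
contact_force: [-4.5, -0.8, -0.7]
grip_width: 0.0347
t 14.33 tilt 0.11 yaw 10.31 roll -0.13 mg [np.float64(16.48), np.float64(-35.16), np.float64(48.88)] lip [np.float64(2.04), np.float64(-35.23), np.float64(18.15)] nose [np.float64(30.54), np.float64(-35.22), np.float64(18.9)] F s,t,z -4.6 0.0 -0.7 Mt 1.270 w 34.7
```

```bash
python3 -m jog '0 0 0 0 0 0.4 0;0 0 0 0 0.2 0.4 0;0 0 0 0 0 0 0;0 0 0 0 0 0 0;0 0 0 0 0 0 0' 30
python3 - <<'E'
from h import *
mod()
E
python3 -m jog '0 0 0 0 0 0 0.45;0 0 0 0 0 0 0.5;0 0 0 0 0 0 0.6;0 0 0 0 0 0 0.65;0 0 0 0 0 0 0.65'
python3 - <<'E'
from h import *
mod();o=r.get_obs();f=imaging.grab_frame("wrist");save(f,"wr8.png");f=imaging.grab_frame("scene");save(f,"sc4.png",(300,190,420,290),6)
E
```

```text
clock: 14.75
tcp_pos: [0.5282, 0.0603, 0.0366]
orientation: [-1.123, -1.343, 1.34]
contact_force: [-1.6, -2.1, -0.6]
grip_width: 0.0348
t 14.75 tilt 0.22 yaw 10.33 roll -0.12 mg [np.float64(16.34), np.float64(-35.06), np.float64(48.82)] lip [np.float64(1.96), np.float64(-35.13), np.float64(18.07)] nose [np.float64(30.46), np.float64(-35.11), np.float64(18.88)] F s,t,z -1.9 -1.8 -0.6 Mt 0.628 w 34.8
clock: 15.17
tcp_pos: [0.5279, 0.0607, 0.0366]
orientation: [-1.122, -1.343, 1.34]
contact_force: [0.0, -0.1, 0.5]
grip_width: 0.0558
t 15.17 tilt 0.20 yaw 10.35 roll -0.10 mg [np.float64(16.1), np.float64(-34.69), np.float64(48.78)] lip [np.float64(1.71), np.float64(-34.76), np.float64(18.03)] nose [np.float64(30.21), np.float64(-34.74), np.float64(18.83)] F s,t,z 0.0 -0.1 0.5 Mt -0.011 w 55.8
```

View pics/wr8.png

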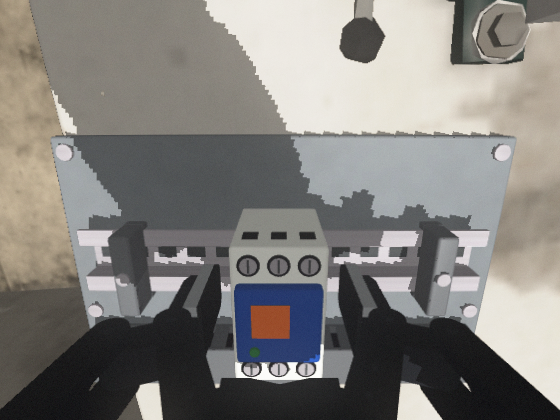

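View pics/sc4.png

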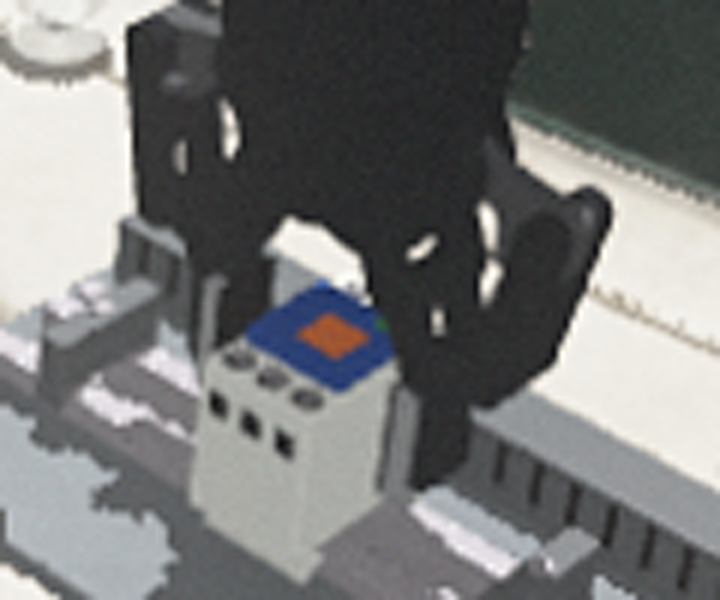

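Released and stays put, looking level. I'll withdraw straight up and measure the tilt from above.

```bash
python3 -m jog '0 0 0 0 -3 0 0.65;0 0 0 0 -8 0 0.65;0 0 0 0 -15 0 0.65;0 0 0 0 -25 0 0.65;0 0 0 0 -30 0 0.65'; python3 -m jog '0 0 0 0 -30 0 0.65;0 0 0 0 -20 0 0.65;0 0 0 0 0 0 0.65;0 0 0 0 0 0 0.65;0 0 0 0 0 0 0.65'
python3 - <<'E'
from h import *
o=st();f=imaging.grab_frame("wrist");save(f,"wr9.png");P=cloud(f,o);z=P[...,2]
m=(z>.055)&(z<.09);m[:150]=0;m[:,:200]=0;m[:,360:]=0
c,_=cv2.findContours(m.astype(np.uint8),cv2.RETR_EXTERNAL,cv2.CHAIN_APPROX_NONE);c=max(c,key=cv2.contourArea)
b=cv2.boxPoints(cv2.minAreaRect(c));W=onplane(f,b,.071,o);print(b.round(0).tolist(),[(round(1000*(w@XH-EDGE)),round(1000*w@YH)) for w in W])
Q=P[m];s=(Q@XH-EDGE)*1000;zz=Q[:,2]*1000
blue=zz>73.5
top=(zz>67)&(zz<73.5)
A=np.c_[s[top],(Q@YH)[top]*1000,np.ones(top.sum())];k=np.linalg.lstsq(A,zz[top],rcond=None)[0]
e=zz[top]-A@k;g=abs(e)<1.5;k=np.linalg.lstsq(A[g],zz[top][g],rcond=None)[0]
print("slope deg s,t",np.degrees(np.arctan(k[:2])).round(2),"mean z",zz[top].mean(),g.sum())
A=np.c_[s[blue],(Q@YH)[blue]*1000,np.ones(blue.sum())];k=np.linalg.lstsq(A,zz[blue],rcond=None)[0];print("blue",np.degrees(np.arctan(k[:2])).round(2),zz[blue].mean(),blue.sum())
f=imaging.grab_frame("scene");save(f,"sc5.png",(290,190,430,290),5.5)
E
```

```text
clock: 15.68
tcp_pos: [0.526, 0.0604, 0.1177]
orientation: [-1.119, -1.34, 1.342]
contact_force: [0.3, -1.1, 0.2]
grip_width: 0.0556
clock: 16.1
tcp_pos: [0.5266, 0.0602, 0.1671]
orientation: [-1.122, -1.341, 1.341]
contact_force: [-0.4, -0.3, -0.7]
grip_width: 0.0553
t 16.1 tcp [526.6  60.2 167.1] F [-0.37 -0.3  -0.67] M [ 0.045 -0.014  0.   ] w 55.3
[[256.0, 172.0], [304.0, 172.0], [304.0, 250.0], [256.0, 250.0]] [(-15, -53), (-15, -18), (47, -17), (47, -54)]
slope deg s,t [ 0.16 -0.04] mean z 71.3023293357503 1639
blue [ 0.47 -0.25] 76.67736352431083 1769
```

View pics/wr9.png

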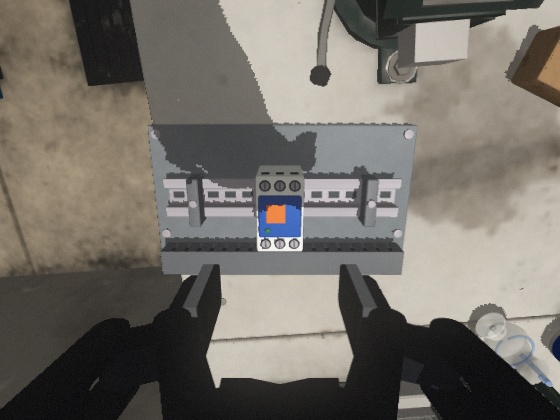

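View pics/sc5.png

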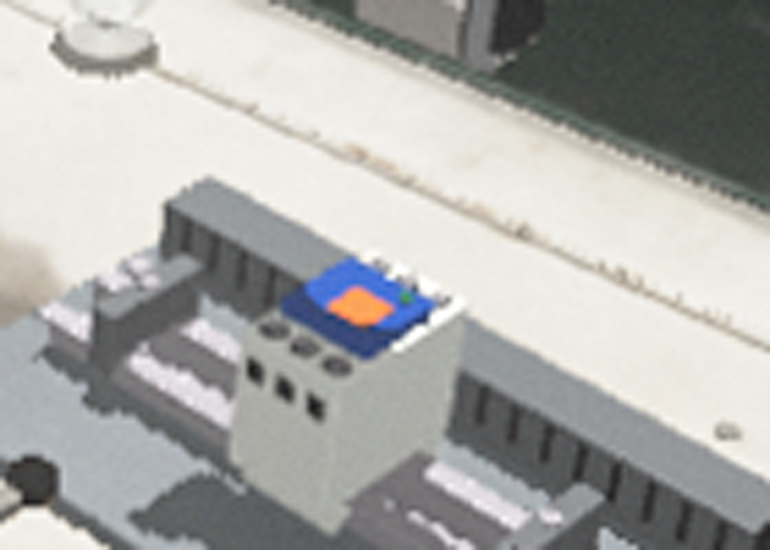

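The module sits midway between the stops (cols 195 and 371, module at 280). Its top is level at 71.3 mm against 71.0 expected, with 0.2–0.5° of tilt, and the gripper is clear.

```bash
python3 - <<'E'
from h import *
print(r.hand_in())
E
```

```text
the job is handed in; nothing more can be done
None
```

I fitted the relay module onto the rail and handed the job in with the clock at about 16 s of the 51 s allowed. `hand_in` gave no verdict.

- **Hooking:** I tipped the module about 18° foot end up and slid its lip under the near flange. The leg met the edge at the expected depth with about 6 N. A slight lift was then resisted with about 6 N, so the lip was hooked.
- **Rocking down:** I turned it down in small steps to level, then let go and backed straight up. The wrist force stayed below about 9 N in every reading I took, but those came only at the end of each move.
- **Last checks (cameras):** The module's top was at 71.3 mm against 71.0 mm expected. Tilt was 0.2–0.5°, and it was square in the view and about midway between the stops. The gripper was clear and its force reading was near zero.
- **Not confirmed directly:** I saw no clear force change when the foot should have clicked. I infer it latched because the module stayed level after release. I did not re-measure the jar, jug and cork at the end. The arm came near none of them.

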